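# Take the left-hand nut off a disc sander

## Robot

A 6-joint arm with a two-finger parallel gripper is mounted at the origin on a cart in front of the work surface, level with it; the furniture and walls round the work are solid. World frame = base frame: x ahead of the robot, y to its left, z up, the work surface at z = 0. Lengths are in m, angles in rad, forces in N, time in s.
With the tool pointing down it reaches from about 0.4 to 0.825 m from the base axis. Payload 7 kg.
Tool frame: the origin (TCP) lies at the very end of the fingers, on their centre line; the grasp point (between the pads) lies 19 mm behind it; z points along the fingers, y is the line along which they close (so a half turn about z gives the same grasp; the last joint's range is limited). The gripper opens to 88 mm and grips with 3 to 60 N. Pads are 19 mm wide; open, the fingers measure 130 mm over their backs; the gripper's body (78 mm by 193 mm) begins 47 mm behind the grasp point.
Start: joints at [1.499, 0.359, 0.012, 0, -1.224, -0.288], TCP at [0.238, 0.632, 0.227] pointing down, gripper open.
Joint ranges: [-3.07, 3.07], [-1.43, 2.12], [-1.02, 1.25], [-3.03, 1.67], [-3.05, -0], [-3.03, 3.03]. Speed limits (rad/s): [2.39, 2.39, 3.01, 3.14, 3.14, 3.14].

## Interface

Orientations are given as [roll, pitch, yaw] about the fixed x, y, z axes, in that order (R = Rz(yaw) Ry(pitch) Rx(roll)).
In Python, from station import arm, vision gives the robot as it stands. The module is installed in compiled form; this text tells all that it offers.
- The arm moves only by the tool jog_arm, never from a script. Its argument "steps" is a list that holds one entry, the list of rows, each a list of 7 numbers: the closure in counts, from 0 (fully open) to 255 (shut), then the shift along the tool's x, y, z scaled (see below), then the turn, a rotation vector about the tool's x, y, z scaled (see below). In form: [[[grip, dx, dy, dz, rx, ry, rz], ...]]. A call has 1 to 8 rows; each row is the pose to reach, as a shift and turn from the pose commanded when the call began, along the tool's axes at that moment; what a row does not reach only later rows make up. The controller multiplies each number of a shift by 250 mm and each number of a turn by 45 degrees. A row lasts 1/10 s, in which the tool goes at most 50 mm and 8.59 degrees, less where a joint would pass 70% of its speed; a pose out of reach is approached as far as the arm can. A call with a number of a shift or a turn outside -1 to 1 is refused whole. A call with a gripper value outside its range is refused whole. The fingers move at their own pace and stop on an object; "newtons" is the grip in N (left out, the last holds). Time passes only in rows, so rows that repeat a pose let the fingers close. It gives the time, the measured TCP pose, the force, the opening and the grip force at its end, in the units of the state.
- arm.get_state(): the state, without advancing time (a new reading comes with each control period).
- vision.grab_frame(name): name is "side" or "top" or "wrist"; returns a dict with "color" (480x640x3 uint8, red, green, blue), "vfov" (degrees; the focal length in pixels is half the picture's height over the tangent of half this angle, whatever the lens; pixels are square), "cx", "cy" (the principal point, pixels), "k1" (the pictures are not rectified: a ray, as slopes to the right and down, at radius r is drawn at 1 + k1 r^2 times it, then the intrinsics apply), "extrinsics" (4x4, takes a point from world to camera coordinates). Camera axes: x right, y down, z forward; pixel columns grow to the right and rows downward; lengths in m; the calibration is good to about 2 mm. A picture is of the moment at which its call begins. There is no depth.
- arm.job_done(): hands the job in; it is judged then, once.
The state is a dict: "t": time; "q": joint angles; "qd": joint speeds; "joint_efforts": joint torques, N m; "eef_pos": TCP position; "ee_rot": TCP orientation; "force": force on the tool from outside, world axes, zero at the start; "moment": the same for the moment, N m; "width": finger opening in m; "gripper_force": force on a finger pad.
Only numpy, scipy, OpenCV 4.12 (cv2) and the standard library are available. Lean on these libraries where they do the work, as an engineer would, in place of code of your own. Each camera call takes 0.05 s, during which the arm holds its last target. There are 200 camera calls.

## Task

The disc of the little sander is due for a change: take the hexagonal cap nut off its spindle and stand it, open side down, on the bare part of the hardboard. The thread is left-handed, so the nut loosens clockwise seen from above; turn it gently until you feel it come up against the stop at the end of the thread, then lift it straight off without forcing it. Set it down rather than drop it, and leave the other things where they are.

Things in the scene. Friction and masses are not known exactly. Their poses are not given: they have to be found in the camera images.
- cap_nut: Loose hexagonal steel cap nut, closed on top, open below, 46 mm across flats, 42 mm high, 0.12 kg, on the spindle. Origin: centre of its open underside, 70-76 mm above the table at the start; z up its axis; x points square through the middle of a flat (a flat every 60 degrees). Two lugs inside run in the thread. It may be held at one height while turned, and stays put if let go between turns.
- spindle_top (a point): Centre of the spindle's top, 98.5 mm above the table, inside the nut. Coarse left-hand thread: the nut must turn clockwise seen from above by 0.85 to 2.1 rad (hidden, differs each time) until its lugs meet a fixed stop. Turning takes about 0.1 N m; 0.2 more means the stop. There, and 0.3 rad before it, the nut lifts straight off, clear after 30 mm. Anticlockwise it jams.
- sander: Low fixed bench sander: grey housing 150 x 150 x 52 mm, dark disc of 124 mm diameter (top 62 mm above the table), bright washers and the upright spindle in its middle; the upper washer is sprung and presses the nut up with 3 to 6 N. Origin: centre of its underside, on the spindle's axis; z up. Its yaw tells nothing of the thread.
- hardboard: Brown hardboard, fixed, flat on the table, 122 (x) x 255 (y) x 6 mm. Origin: centre of its underside; its top is 6 mm above the origin. The sanding block lies on its +y end; the nut belongs on the bare part, from about the middle to the -y end.
- sanding_block: Loose cork sanding block, 98 x 54 x 28 mm, lying across the +y end of the hardboard, its centre 82 to 90 mm from the board's. Origin: centre of its underside. To be left alone.
- pigment_jar: Loose clear jar with a lid, 62 mm across, 86 mm high, beyond the work. Origin: centre of its underside. To be left alone.
There are look-alikes about, which are no part of the job. Of the things shaped like the cap_nut, the steel one is meant.

How it is judged:
On the way:
1. the nut is lifted clear of the spindle (z of cap_nut in the frame of sander above 0.105 m and contact force between cap_nut and sander below 0.1 N), for 0.2 s.
At the end, for the whole second after the job is handed in: the nut stands upright (within 0.1 rad), open side down, at rest on top of the bare part of the hardboard: its centre at least 11 mm inside the board's edges and no farther than 45 mm from the board's centre towards the sanding block (x of cap_nut in the frame of hardboard between -0.05 and 0.05 m and y of cap_nut in the frame of hardboard between -0.116 and 0.045 m and z of cap_nut in the frame of hardboard between 0.002 and 0.01 m and angle between cap_nut's own z axis and vertical below 0.1 rad and linear speed of cap_nut below 0.02 m/s); the robot touches nothing.
It fails at once if the nut is forced on its thread, against the stop, or pulled before it is free (summed contact forces over 80 N, some 0.9 N m) (contact force between cap_nut and sander above 80 N).
It fails at once if the nut is dropped or thrown: it moves faster than 0.6 m/s while the fingers do not hold it (linear speed of cap_nut above 0.6 m/s and contact force between the fingers and cap_nut below 0.5 N).
It fails at once if the sanding block or the jar is shifted by more than 20 mm (distance of any of sanding_block, pigment_jar from where it was at the start of the episode above 0.02 m).
It also fails if it takes over 72 s, if anything falls off the work surface, if the arm or the gripper's body presses on something with over 40 N, if the wrist force passes 120 N, or if a joint passes its speed limit or range.

## Working session

There is one attempt and no reset: what is moved stays moved. The work goes in short steps, Python scripts to look and compute and a tool call to move; the robot and the scene stay as the last step left them, time stands still between calls to the robot, and variables do not carry over. Pictures are saved under pics/ and viewed, at most 10 in all, crops included, and the job is handed in when it is done.

Besides the shell and the picture viewer there is one more tool, called after ">>>" by a JSON object that holds its "fn" and its "kwargs", one argument or row to a line. jog_arm: Moves the arm, as the interface text tells. Its arguments: {"type":"object","properties":{"steps":{"type":"array","items":{"type":"array","items":{"type":"array","items":{"type":"number"}}}},"newtons":{"type":"number"}},"required":["steps"]}

```bash
mkdir -p pics; cat > h.py <<'E'
import numpy as np, cv2
from station import arm, vision
def grab(name, tag):
    f=vision.grab_frame(name); c=f["color"]
    cv2.imwrite(f"pics/{tag}.png", c[:,:,::-1]); np.save(f"pics/{tag}.npy", c)
    np.savez(f"pics/{tag}_cal.npz", K=[f["vfov"],f["cx"],f["cy"],f["k1"]], E=f["extrinsics"])
    return f
def load(tag):
    d=np.load(f"pics/{tag}_cal.npz"); return np.load(f"pics/{tag}.npy"), d["K"], d["E"]
def intr(K): 
    F=240/np.tan(np.radians(K[0])/2); return np.array([[F,0,K[1]],[0,F,K[2]],[0,0,1.]]), np.array([K[3],0,0,0,0.])
def ray(uv,K,E):
    M,D=intr(K); p=cv2.undistortPoints(np.array(uv,float).reshape(-1,1,2),M,D)[:,0]
    d=np.c_[p,np.ones(len(p))]@E[:3,:3]; return -E[:3,:3].T@E[:3,3], d
def onplane(uv,z,K,E):
    o,d=ray(uv,K,E); return o+d*((z-o[2])/d[:,2])[:,None]
def proj(P,K,E):
    M,D=intr(K); return cv2.projectPoints(np.array(P,float).reshape(-1,1,3),cv2.Rodrigues(E[:3,:3])[0],E[:3,3],M,D)[0][:,0]
E
python3 - <<'E'
from h import *
for n in("top","side"):
    f=grab(n,n+"0"); print(n,f["vfov"],f["cx"],f["cy"],f["k1"]); print(f["extrinsics"].round(3))
s=arm.get_state(); print({k:np.round(v,3).tolist() for k,v in s.items()})
E
```

```text
top 55.548837872556206 316.4956210998392 245.03560011809458 0.03938948839638619
[[ 0.009 -1.     0.03  -0.039]
 [-0.994 -0.013 -0.11   0.581]
 [ 0.11  -0.029 -0.994  0.951]
 [ 0.     0.     0.     1.   ]]
side 57.36564934021057 316.1954947950789 240.8562857545228 0.014520805025141522
[[ 0.841 -0.541  0.021 -0.497]
 [-0.348 -0.57  -0.744  0.236]
 [ 0.415  0.619 -0.667  0.71 ]
 [ 0.     0.     0.     1.   ]]
{'t': 0.1, 'q': [1.499, 0.359, 0.011, -0.0, -1.224, -0.288], 'qd': [-0.0, -0.002, 0.003, 0.0, 0.0, 0.001], 'joint_efforts': [-0.001, -58.416, 29.375, 7.016, 0.01, -0.0], 'eef_pos': [0.238, 0.631, 0.226], 'ee_rot': [3.14, -0.0, -0.36], 'force': [0.584, 0.973, 0.115], 'moment': [0.005, -0.023, 0.003], 'gripper_force': 0.0, 'width': 0.088}
```

View pics/top0.png

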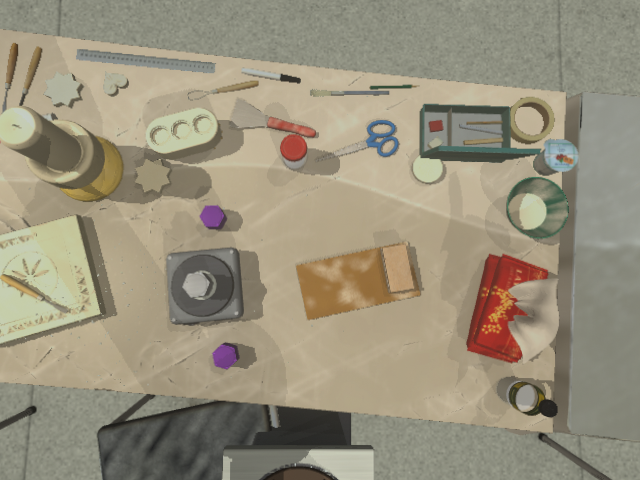

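View pics/side0.png

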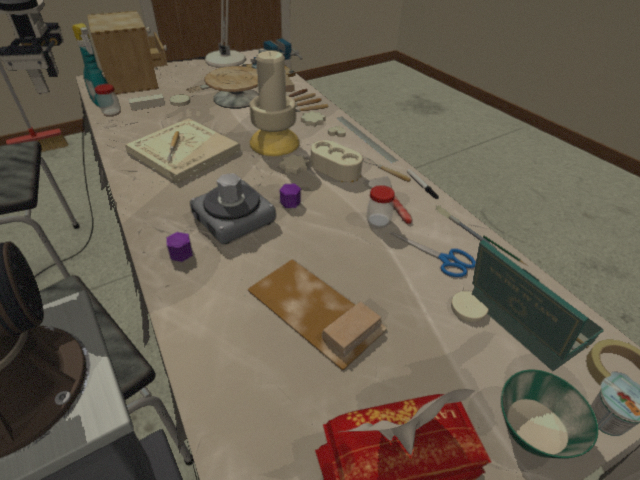

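The top view shows the steel nut on the sander at about (200,285). The board runs from (297,265) to (420,295) with the block at its right end, and the jar is at (293,150). The purple look-alikes sit at (212,217) and (225,356). The side view shows the nut at about (230,188).

```bash
python3 - <<'E'
from h import *
c,K,E=load("top0")
print("nut top",onplane([[200,284]],.115,K,E).round(3))
s,Ks,Es=load("side0")
print("nut side top",onplane([[231,181]],.115,Ks,Es).round(3))
hsv=cv2.cvtColor(c,cv2.COLOR_RGB2HSV)
# dark disc
m=(c.max(2)<85)&(c.max(2)>20); m[:240]=0;m[335:]=0;m[:,:160]=0;m[:,250:]=0
cs=max(cv2.findContours(m.astype('uint8'),0,1)[0],key=cv2.contourArea)
# housing corners by low saturation
g=(hsv[...,1]<60); g[:235]=0;g[340:]=0;g[:,:150]=0;g[:,260:]=0
cs=max(cv2.findContours(g.astype('uint8'),0,1)[0],key=cv2.contourArea)
r=cv2.minAreaRect(cs);print("housing",r,onplane(cv2.boxPoints(r),.052,K,E).round(3), onplane([r[0]],.052,K,E))
b=(hsv[...,1]>95)&(hsv[...,0]<20); b[:235]=0;b[330:]=0;b[:,:280]=0;b[:,430:]=0
b=cv2.morphologyEx(b.astype('uint8'),cv2.MORPH_CLOSE,np.ones((15,15)))
cs=max(cv2.findContours(b,0,1)[0],key=cv2.contourArea)
r=cv2.minAreaRect(cs);print("board",r,onplane(cv2.boxPoints(r),.006,K,E).round(3), onplane([r[0]],.006,K,E))
E
```

```text
nut top [[0.493 0.195 0.115]]
nut side top [[0.492 0.192 0.115]]
housing ((204.49996948242188, 287.0), (108.99998474121094, 103.99998474121094), -0.0) [[0.383 0.304 0.052]
 [0.596 0.315 0.052]
 [0.599 0.089 0.052]
 [0.383 0.084 0.052]] [[0.48865015 0.19922412 0.052     ]]
board ((357.60986328125, 280.00030517578125), (56.00794219970703, 115.63699340820312), 77.6192398071289) [[ 0.539  0.013  0.006]
 [ 0.597 -0.238  0.006]
 [ 0.477 -0.262  0.006]
 [ 0.421 -0.015  0.006]] [[ 0.50785836 -0.12476868  0.006     ]]
```

>>> {"fn": "jog_arm", "kwargs": {
  "steps": [
    [[0,0.78,0.64,0,0,0,0],[0,0.78,0.64,0,0,0,0],[0,0.78,0.64,0,0,0,0],[0,0.78,0.64,0,0,0,0],[0,0.78,0.64,0,0,0,0],[0,0.78,0.64,0,0,0,0],[0,0.78,0.64,0,0,0,0],[0,0.78,0.64,0,0,0,0]]
  ]
}}

```text
t: 0.9
eef_pos: [0.3637, 0.4138, 0.2265]
ee_rot: [-3.142, 0.0, -0.36]
force: [0.1, 0.4, 0.3]
width: 0.088
gripper_force: 0.0
```

>>> {"fn": "jog_arm", "kwargs": {
  "steps": [
    [[0,0.7,0.56,0,0,0,0],[0,0.7,0.56,0,0,0,0],[0,0.7,0.56,0,0,0,0],[0,0.7,0.56,0,0,0,0],[0,0.7,0.56,0,0,0,0],[0,0.7,0.56,0,0,0,0],[0,0.7,0.56,0,0,0,0],[0,0.7,0.56,0,0,0,0]]
  ]
}}

```text
t: 1.7
eef_pos: [0.478, 0.222, 0.2263]
ee_rot: [3.141, 0.0, -0.358]
force: [-0.3, 0.3, 0.2]
width: 0.0877
gripper_force: 0.0
```

```bash
python3 - <<'E'
from h import *
f=grab("wrist","w1"); c,K,E=load("w1"); print(K,E.round(3)); print("cam",(-E[:3,:3].T@E[:3,3]).round(3))
s=arm.get_state(); print(s["eef_pos"],s["ee_rot"],s["q"]); print("expected nut px",proj([[.493,.193,.115]],K,E))
E
```

```text
[7.16182891e+01 3.16276510e+02 2.31498928e+02 1.81957507e-02] [[-0.351 -0.936 -0.     0.375]
 [-0.898  0.336  0.282  0.32 ]
 [-0.264  0.099 -0.959  0.495]
 [ 0.     0.     0.     1.   ]]
cam [0.55  0.195 0.385]
[0.47795165 0.22202849 0.22636977] [ 3.14141527e+00  1.93079095e-04 -3.58078431e-01] [ 8.07296107e-01  1.14956711e-01 -3.12047261e-01 -1.18055237e-04
 -1.14403151e+00  4.05470685e-01]
expected nut px [[342.67234402 200.39781945]]
```

View pics/w1.png

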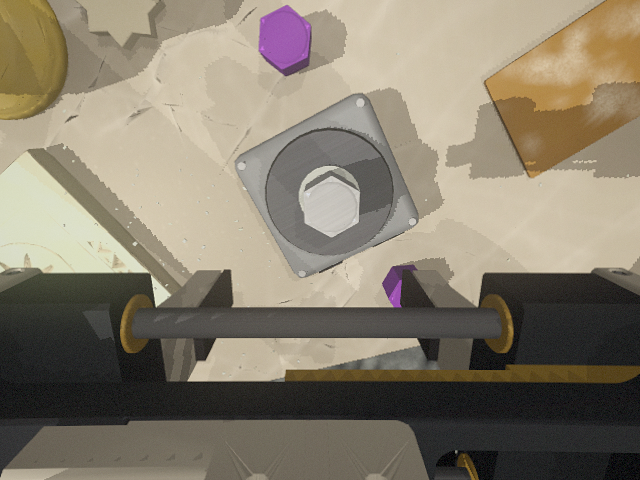

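The wrist view shows the nut's top face at about (331,206). The four housing screws are at (241,166), (360,103), (413,222) and (302,273), and the bare end of the board is at the upper right.

```bash
python3 - <<'E'
from h import *
c,K,E=load("w1")
hs=onplane([[241,166],[360,103],[413,222],[302,273]],.052,K,E); print(hs.round(4), "axis",hs.mean(0))
m=((c.min(2)>150)).astype('uint8'); m[:150]=0;m[250:]=0;m[:,:285]=0;m[:,375:]=0
n,l,st,ce=cv2.connectedComponentsWithStats(m); i=1+st[1:,4].argmax(); print(st[i],ce[i])
cs=max(cv2.findContours((l==i).astype('uint8'),0,1)[0],key=cv2.contourArea)
for eps in(3,4): 
    a=cv2.approxPolyDP(cs,eps,True)[:,0]; print(a.tolist())
roi=c[150:250,285:375]; v=cv2.resize(roi,None,fx=6,fy=6,interpolation=2)
v=np.hstack([v[:,:,::-1]]); cv2.imwrite("pics/roi1.png",v)
E
```

```text
[[0.5472 0.2751 0.052 ]
 [0.5611 0.1471 0.052 ]
 [0.4328 0.1321 0.052 ]
 [0.4198 0.2601 0.052 ]] axis [0.49024224 0.20358638 0.052     ]
[ 299  166   61   71 2914] [328.86719286 203.29203844]
[[323, 166], [303, 180], [299, 201], [305, 223], [333, 236], [358, 221], [359, 192], [332, 176], [304, 192], [307, 182], [338, 167]]
[[323, 166], [303, 180], [299, 201], [305, 223], [333, 236], [358, 221], [359, 192], [332, 176], [304, 192], [307, 182], [338, 167]]
```

View pics/roi1.png

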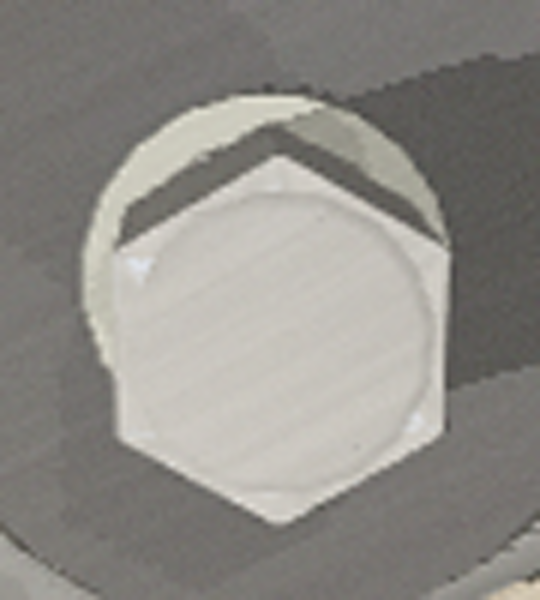

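The crop shows the nut's top hexagon, with corners (crop px/6 plus (285,150)) at (280,155), (447,247), (443,434), (280,524), (119,437) and (119,247). Two flats run nearly vertical in the image.

```bash
python3 - <<'E'
from h import *
c,K,E=load("w1")
p=np.array([[280,155],[447,247],[443,434],[280,524],[119,437],[119,247]])/6+[285,150]
for z in(.112,.118):
    P=onplane(p,z,K,E); print(z,P.mean(0).round(4)); e=np.roll(P,-1,0)-P
    ang=np.degrees(np.arctan2(e[:,1],e[:,0])); print("flat normals deg mod 60",((ang+90)%60).round(1), "sides mm",(np.hypot(e[:,0],e[:,1])*1e3).round(1), "expect",46/3**.5)
c,K,E=load("top0")
# nut & disc checks in top view
print(onplane([[200,284]],.115,K,E), proj([[.490,.2036,.115],[.490,.2036,.062]],K,E))
c,K,E=load("side0"); print(proj([[.490,.2036,.115]],K,E))
E
```

```text
0.112 [0.4901 0.2033 0.112 ]
flat normals deg mod 60 [10.9 10.4  9.7 10.1  8.9  9.2] sides mm [26.3 26.6 26.5 26.3 27.  25.3] expect 26.558112382722786
0.118 [0.4914 0.2032 0.118 ]
flat normals deg mod 60 [10.9 10.4  9.7 10.1  8.9  9.2] sides mm [25.8 26.  25.9 25.7 26.4 24.8] expect 26.558112382722786
[[0.49333473 0.19466017 0.115     ]] [[195.25536237 285.69174993]
 [201.32086797 286.23292567]]
[[228.14626371 178.74576735]]
```

>>> {"fn": "jog_arm", "kwargs": {
  "steps": [
    [[0,0.073,0.052,0,0,0,0],[0,0.073,0.052,0,0,0,0],[0,0.073,0.052,0.15,0,0,0],[0,0.073,0.052,0.3,0,0,0],[0,0.073,0.052,0.4,0,0,0],[0,0.073,0.052,0.4,0,0,0],[0,0.073,0.052,0.4,0,0,0]]
  ]
}}

```text
t: 2.45
eef_pos: [0.4909, 0.2029, 0.1271]
ee_rot: [3.141, -0.0, -0.358]
force: [0.1, 0.7, 1.8]
width: 0.0877
gripper_force: 0.0
```

```bash
python3 - <<'E'
from h import *
f=grab("wrist","w2"); f=grab("side","s2");c,K,E=load("w2")
s=arm.get_state(); print(s["eef_pos"],s["ee_rot"],s["force"],s["moment"]); print(proj([[.4905,.2035,.115],[.4905,.2035,.062]],K,E))
a=c; b=load("s2")[0][100:340,80:400]; cv2.imwrite("pics/c2.png",np.vstack([cv2.resize(a[100:400],(640,300)),cv2.resize(b,(400,300))[:, :].repeat(1,1) if 0 else np.pad(cv2.resize(b,(400,300)),((0,0),(0,240),(0,0)))])[:,:,::-1])
E
```

```text
[0.49168859 0.20329737 0.12827531] [-3.13950880e+00 -1.55278946e-03 -3.58705202e-01] [-0.44520504  0.94485314  1.18399495] [ 0.05046496 -0.01565812 -0.04801909]
[[315.23639311 278.48673302]
 [315.45865413 247.3504635 ]]
```

View pics/c2.png

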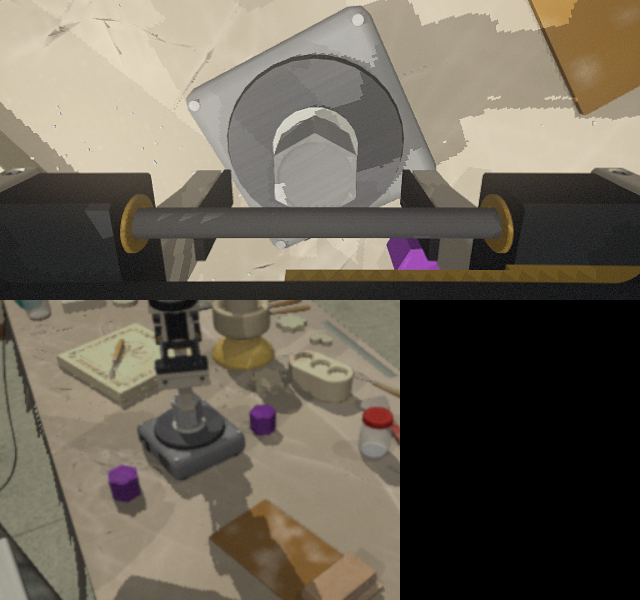

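The nut sits centred between the fingers: its flats are at columns 273 and 357, midline 315. Its front corner is near full-frame row 240, and the fingers are well clear.

```bash
python3 - <<'E'
from h import *
c,K,E=load("w2")
x=np.array([np.cos(-.3587),np.sin(-.3587),0]); C=np.array([.4905,.2035,0])
for z in (.112,.115,.118): print(z, proj([C+[0,0,z]+.02656*x],K,E), proj([C+[0,0,z]+.01328*x+.023*np.array([x[1],-x[0],0])*k for k in(1,-1)],K,E).round(1).tolist())
print(c[215:275:3,315].mean(1).round().tolist())
print("col L", [int(c[r,276].mean()) for r in range(235,290,3)])
E
```

```text
0.112 [[315.22550139 231.29263227]] [[356.7, 254.3], [273.8, 254.2]]
0.115 [[315.20864476 232.86879598]] [[357.3, 256.2], [273.1, 256.1]]
0.118 [[315.19123364 234.49672205]] [[358.0, 258.1], [272.5, 258.1]]
[126.0, 100.0, 101.0, 102.0, 103.0, 101.0, 143.0, 158.0, 156.0, 147.0, 149.0, 155.0, 152.0, 147.0, 151.0, 147.0, 150.0, 152.0, 153.0, 152.0]
col L [207, 203, 208, 190, 160, 95, 95, 158, 153, 152, 149, 152, 152, 152, 150, 151, 145, 206, 210]
```

>>> {"fn": "jog_arm", "kwargs": {
  "steps": [
    [[0,0,0,0.1,0,0,0],[0,0,0,0.19,0,0,0],[0,0,0,0.19,0,0,0],[0,0,0,0.19,0,0,0]]
  ]
}}

```text
t: 2.95
eef_pos: [0.4915, 0.2026, 0.0804]
ee_rot: [-3.141, -0.001, -0.359]
force: [-0.5, -0.2, 1.0]
width: 0.0878
gripper_force: 0.0
```

>>> {"fn": "jog_arm", "kwargs": {
  "newtons": 15,
  "steps": [
    [[255,0,0,0,0,0,0],[255,0,0,0,0,0,0],[255,0,0,0,0,0,0],[255,0,0,0,0,0,0],[255,0,0,0,0,0,0],[255,0,0,0,0,0,0],[255,0,0,0,0,0,0],[255,0,0,0,0,0,0]]
  ]
}}

```text
t: 3.75
eef_pos: [0.4914, 0.2028, 0.0793]
ee_rot: [-3.14, -0.001, -0.36]
force: [1.8, 3.0, 0.2]
width: 0.0458
gripper_force: 15.0
```

```bash
cat > st.py <<'E'
from station import arm
import numpy as np
s=arm.get_state(); print({k:np.round(s[k],4).tolist() for k in("t","eef_pos","ee_rot","force","moment","width","gripper_force")}, "q1,q6",s["q"][0],s["q"][5])
E
python3 st.py
```

```text
{'t': 3.75, 'eef_pos': [0.4914, 0.2028, 0.0793], 'ee_rot': [-3.1403, -0.0007, -0.3596], 'force': [1.7753, 3.0043, 0.2127], 'moment': [1.0466, -0.4907, -0.0012], 'width': 0.0458, 'gripper_force': 14.9918} q1,q6 0.7604858622685137 0.4507123765326496
```

>>> {"fn": "jog_arm", "kwargs": {
  "newtons": 35,
  "steps": [
    [[255,0,-0.002,0,0,0,0],[255,0,-0.002,0,0,0,0],[255,0,-0.002,0,0,0,0.05],[255,0,-0.002,0,0,0,0.1],[255,0,-0.002,0,0,0,0.15],[255,0,-0.002,0,0,0,0.2],[255,0,-0.002,0,0,0,0.2]]
  ]
}}

```text
t: 4.45
eef_pos: [0.4908, 0.2022, 0.0792]
ee_rot: [3.141, 0.0, -0.517]
force: [-0.5, 0.1, 3.7]
width: 0.0455
gripper_force: 35.0
```

```bash
python3 st.py
```

```text
{'t': 4.45, 'eef_pos': [0.4908, 0.2022, 0.0792], 'ee_rot': [3.1408, 0.0001, -0.5175], 'force': [-0.5193, 0.0906, 3.6753], 'moment': [0.0524, 0.0363, -0.071], 'width': 0.0455, 'gripper_force': 34.9946} q1,q6 0.7605763556257498 0.29262001593452064
```

>>> {"fn": "jog_arm", "kwargs": {
  "steps": [
    [[255,0,0,0,0,0,0.08],[255,0,0,0,0,0,0.16],[255,0,0,0,0,0,0.24],[255,0,0,0,0,0,0.32],[255,0,0,0,0,0,0.4],[255,0,0,0,0,0,0.48],[255,0,0,0,0,0,0.56]]
  ]
}}

```text
t: 5.15
eef_pos: [0.4907, 0.2021, 0.0791]
ee_rot: [3.141, -0.0, -0.958]
force: [-0.3, -0.6, 3.5]
width: 0.0457
gripper_force: 35.0
```

```bash
python3 st.py
```

```text
{'t': 5.15, 'eef_pos': [0.4907, 0.2021, 0.0791], 'ee_rot': [3.1407, -0.0002, -0.9579], 'force': [-0.2681, -0.5741, 3.4833], 'moment': [0.0646, 0.1545, 0.0566], 'width': 0.0457, 'gripper_force': 34.9873} q1,q6 0.7605562790139649 -0.1478029539322855
```

>>> {"fn": "jog_arm", "kwargs": {
  "steps": [
    [[255,0,0,0,0,0,0.06],[255,0,0,0,0,0,0.12],[255,0,0,0,0,0,0.18],[255,0,0,0,0,0,0.24],[255,0,0,0,0,0,0.28],[255,0,0,0,0,0,0.28]]
  ]
}}

```text
t: 5.75
eef_pos: [0.4907, 0.2021, 0.079]
ee_rot: [3.141, -0.0, -1.176]
force: [-0.5, 0.3, 3.5]
width: 0.046
gripper_force: 35.0
```

```bash
python3 st.py
```

```text
{'t': 5.75, 'eef_pos': [0.4907, 0.2021, 0.079], 'ee_rot': [3.1407, -0.0004, -1.1761], 'force': [-0.4828, 0.314, 3.4921], 'moment': [-0.111, 0.1303, -0.0572], 'width': 0.046, 'gripper_force': 34.9942} q1,q6 0.7605559383550717 -0.3659364564875735
```

>>> {"fn": "jog_arm", "kwargs": {
  "steps": [
    [[255,0,0,0,0,0,0.03],[255,0,0,0,0,0,0.06],[255,0,0,0,0,0,0.09],[255,0,0,0,0,0,0.12]]
  ]
}}

```text
t: 6.15
eef_pos: [0.4909, 0.2025, 0.079]
ee_rot: [3.141, -0.0, -1.273]
force: [-0.4, -0.3, 3.0]
width: 0.046
gripper_force: 35.0
```

```bash
python3 st.py
```

```text
{'t': 6.15, 'eef_pos': [0.4909, 0.2025, 0.079], 'ee_rot': [3.1413, -0.0001, -1.2726], 'force': [-0.3979, -0.3206, 3.0227], 'moment': [-0.0935, 0.2579, 0.0572], 'width': 0.046, 'gripper_force': 34.9889} q1,q6 0.7606786176464206 -0.4624552939104251
```

```bash
sed -i 's/print({/print("q6eff",round(s["joint_efforts"][5],3),"Mz",round(s["moment"][2],3),{/; s/,"width","gripper_force"/,"width"/' st.py; python3 st.py | cut -c1-40
```

```text
q6eff 0.336 Mz 0.057 {'t': 6.15, 'eef_po
```

>>> {"fn": "jog_arm", "kwargs": {
  "steps": [
    [[255,0,0,0,0,0,0.03],[255,0,0,0,0,0,0.06],[255,0,0,0,0,0,0.09],[255,0,0,0,0,0,0.12]]
  ]
}}

```text
t: 6.55
eef_pos: [0.4911, 0.2026, 0.0791]
ee_rot: [-3.141, 0.0, -1.367]
force: [-0.7, -0.8, 4.1]
width: 0.0459
gripper_force: 35.0
```

```bash
python3 st.py
```

```text
q6eff 0.335 Mz -0.043 {'t': 6.55, 'eef_pos': [0.4911, 0.2026, 0.0791], 'ee_rot': [-3.1414, 0.0001, -1.367], 'force': [-0.7245, -0.7831, 4.0786], 'moment': [-0.1403, 0.1167, -0.0429], 'width': 0.0459} q1,q6 0.7607190312076987 -0.5569455083532214
```

>>> {"fn": "jog_arm", "kwargs": {
  "steps": [
    [[255,0,0,0,0,0,0.03],[255,0,0,0,0,0,0.06],[255,0,0,0,0,0,0.09],[255,0,0,0,0,0,0.12]]
  ]
}}

```text
t: 6.95
eef_pos: [0.4911, 0.2026, 0.0791]
ee_rot: [-3.142, 0.0, -1.461]
force: [0.4, -0.5, 3.1]
width: 0.0458
gripper_force: 35.0
```

```bash
python3 st.py
```

```text
q6eff 0.335 Mz 0.032 {'t': 6.95, 'eef_pos': [0.4911, 0.2026, 0.0791], 'ee_rot': [-3.1416, 0.0, -1.4613], 'force': [0.3598, -0.5126, 3.098], 'moment': [-0.0756, 0.0455, 0.0323], 'width': 0.0458} q1,q6 0.7607227720703156 -0.6512538613150772
```

>>> {"fn": "jog_arm", "kwargs": {
  "steps": [
    [[255,0,0,0,0,0,0.03],[255,0,0,0,0,0,0.06],[255,0,0,0,0,0,0.09],[255,0,0,0,0,0,0.12]]
  ]
}}

```text
t: 7.35
eef_pos: [0.491, 0.2026, 0.0791]
ee_rot: [-3.142, 0.0, -1.556]
force: [0.4, -0.9, 3.3]
width: 0.0455
gripper_force: 35.0
```

```bash
python3 st.py
```

```text
q6eff 0.334 Mz 0.111 {'t': 7.35, 'eef_pos': [0.491, 0.2026, 0.0791], 'ee_rot': [-3.1416, 0.0, -1.5556], 'force': [0.4423, -0.9383, 3.3136], 'moment': [-0.0494, 0.0435, 0.111], 'width': 0.0455} q1,q6 0.7607126230161237 -0.7454982701505737
```

>>> {"fn": "jog_arm", "kwargs": {
  "steps": [
    [[255,0,0,0,0,0,0.03],[255,0,0,0,0,0,0.06],[255,0,0,0,0,0,0.09],[255,0,0,0,0,0,0.12]]
  ]
}}

```text
t: 7.75
eef_pos: [0.4909, 0.2025, 0.079]
ee_rot: [3.141, -0.0, -1.65]
force: [-2.0, 0.2, 3.9]
width: 0.046
gripper_force: 35.0
```

```bash
python3 st.py
```

```text
q6eff 0.303 Mz 0.02 {'t': 7.75, 'eef_pos': [0.4909, 0.2025, 0.079], 'ee_rot': [3.1413, -0.0001, -1.6498], 'force': [-1.9892, 0.1577, 3.9442], 'moment': [0.0789, 0.5982, 0.0204], 'width': 0.046} q1,q6 0.7607752512248263 -0.8396809602083409
```

>>> {"fn": "jog_arm", "kwargs": {
  "steps": [
    [[255,0,0,0,0,0,0.02],[255,0,0,0,0,0,0.04],[255,0,0,0,0,0,0.06]]
  ]
}}

```text
t: 8.05
eef_pos: [0.4905, 0.2024, 0.0789]
ee_rot: [3.141, -0.001, -1.696]
force: [-4.2, -0.5, 5.5]
width: 0.0456
gripper_force: 35.0
```

```bash
python3 st.py
```

```text
q6eff 0.092 Mz 0.189 {'t': 8.05, 'eef_pos': [0.4905, 0.2024, 0.0789], 'ee_rot': [3.1407, -0.0005, -1.6963], 'force': [-4.2076, -0.5211, 5.4582], 'moment': [0.2072, 1.4945, 0.1892], 'width': 0.0456} q1,q6 0.7608840259677885 -0.8860323055929001
```

>>> {"fn": "jog_arm", "kwargs": {
  "steps": [
    [[255,0,0,0,0,0,0.02],[255,0,0,0,0,0,0.04],[255,0,0,0,0,0,0.06]]
  ]
}}

```text
t: 8.35
eef_pos: [0.4903, 0.2024, 0.0789]
ee_rot: [3.141, -0.001, -1.743]
force: [-4.3, 0.3, 6.3]
width: 0.0462
gripper_force: 35.0
```

```bash
python3 st.py
```

```text
q6eff -0.246 Mz 0.505 {'t': 8.35, 'eef_pos': [0.4903, 0.2024, 0.0789], 'ee_rot': [3.1406, -0.0008, -1.7428], 'force': [-4.327, 0.2838, 6.2855], 'moment': [0.2639, 1.8258, 0.5049], 'width': 0.0462} q1,q6 0.7610951257884788 -0.9327813519388156
```

>>> {"fn": "jog_arm", "kwargs": {
  "steps": [
    [[255,0,0,0,0,0,-0.04],[255,0,0,0,0,0,-0.08],[255,0,0,0,0,0,-0.08]]
  ]
}}

```text
t: 8.65
eef_pos: [0.4906, 0.2024, 0.0789]
ee_rot: [3.141, -0.0, -1.679]
force: [-4.1, -0.8, 4.9]
width: 0.0459
gripper_force: 35.0
```

```bash
python3 st.py
```

```text
q6eff 0.342 Mz 0.11 {'t': 8.65, 'eef_pos': [0.4906, 0.2024, 0.0789], 'ee_rot': [3.1409, -0.0004, -1.6794], 'force': [-4.081, -0.7675, 4.8586], 'moment': [0.1895, 1.3919, 0.1097], 'width': 0.0459} q1,q6 0.7608382169295973 -0.8691730945372761
```

>>> {"fn": "jog_arm", "kwargs": {
  "steps": [
    [[255,0,0,0,0,0,-0.05],[255,0,0,0,0,0,-0.05],[255,0,0,-0.004,0,0,-0.05],[255,0,0,-0.008,0,0,-0.05],[255,0,0,-0.012,0,0,-0.05],[255,0,0,-0.012,0,0,-0.05]]
  ]
}}

```text
t: 9.25
eef_pos: [0.4909, 0.2025, 0.0821]
ee_rot: [3.141, -0.0, -1.641]
force: [-3.0, -0.2, 3.4]
width: 0.0463
gripper_force: 35.0
```

```bash
python3 st.py
```

```text
q6eff -0.031 Mz 0.069 {'t': 9.25, 'eef_pos': [0.4909, 0.2025, 0.0821], 'ee_rot': [3.1414, -0.0001, -1.6405], 'force': [-2.9756, -0.1575, 3.4441], 'moment': [-0.0115, 1.1158, 0.0689], 'width': 0.0463} q1,q6 0.7606508136621452 -0.830317169643198
```

>>> {"fn": "jog_arm", "kwargs": {
  "steps": [
    [[255,0,0,-0.008,0,0,0],[255,0,0,-0.016,0,0,0],[255,0,0,-0.024,0,0,0],[255,0,0,-0.032,0,0,0]]
  ]
}}

```text
t: 9.65
eef_pos: [0.4909, 0.2024, 0.09]
ee_rot: [3.141, -0.0, -1.64]
force: [-1.0, 0.5, -2.1]
width: 0.0458
gripper_force: 35.0
```

```bash
python3 st.py
```

```text
q6eff -0.013 Mz 0.081 {'t': 9.65, 'eef_pos': [0.4909, 0.2024, 0.09], 'ee_rot': [3.1412, -0.0003, -1.6402], 'force': [-0.961, 0.4628, -2.1096], 'moment': [-0.0308, 0.1836, 0.0809], 'width': 0.0458} q1,q6 0.7606508606697294 -0.8299392589612061
```

Free: only the nut's weight pulls down on the tool. I'll lift clear, up to about 0.14 m.

>>> {"fn": "jog_arm", "kwargs": {
  "steps": [
    [[255,0,0,-0.02,0,0,0],[255,0,0,-0.04,0,0,0],[255,0,0,-0.07,0,0,0],[255,0,0,-0.1,0,0,0],[255,0,0,-0.15,0,0,0],[255,0,0,-0.2,0,0,0],[255,0,0,-0.25,0,0,0],[255,0,0,-0.3,0,0,0]]
  ]
}}

```text
t: 10.45
eef_pos: [0.4911, 0.2026, 0.1665]
ee_rot: [-3.141, 0.001, -1.64]
force: [0.7, 0.2, -1.6]
width: 0.0459
gripper_force: 35.0
```

```bash
python3 st.py
```

```text
q6eff -0.001 Mz 0.005 {'t': 10.45, 'eef_pos': [0.4911, 0.2026, 0.1665], 'ee_rot': [-3.1411, 0.0005, -1.6401], 'force': [0.7249, 0.1532, -1.5792], 'moment': [0.0967, -0.0556, 0.0053], 'width': 0.0459} q1,q6 0.7606551196089866 -0.8299328330633015
```

>>> {"fn": "jog_arm", "kwargs": {
  "steps": [
    [[255,0.1,-0.02,0,0,0,0],[255,0.25,-0.04,0,0,0,0],[255,0.4,-0.06,0,0,0,0],[255,0.55,-0.08,0,0,0,0],[255,0.7,-0.1,0,0,0,0],[255,0.8,-0.1,0,0,0,0],[255,0.9,-0.1,0,0,0,0],[255,0.97,-0.1,0,0,0,0]]
  ]
}}

```text
t: 11.25
eef_pos: [0.499, -0.0426, 0.1659]
ee_rot: [-3.141, 0.0, -1.641]
force: [-0.2, -0.2, -1.6]
width: 0.0456
gripper_force: 35.0
```

>>> {"fn": "jog_arm", "kwargs": {
  "steps": [
    [[255,0.07,0,0,0,0,0],[255,0.14,0,0,0,0,0],[255,0.14,0,0.1,0,0,0],[255,0.14,0,0.2,0,0,0],[255,0.14,0,0.3,0,0,0],[255,0.14,0,0.4,0,0,0],[255,0.14,0,0.45,0,0,0],[255,0.14,0,0.45,0,0,0]]
  ]
}}

```text
t: 12.05
eef_pos: [0.4957, -0.0762, 0.0514]
ee_rot: [3.138, -0.001, -1.64]
force: [-0.1, 0.5, -1.5]
width: 0.0458
gripper_force: 35.0
```

```bash
python3 - <<'E'
from h import *
grab("side","s3"); grab("top","t3"); 
b=load("s3")[0][150:450,150:550]; t=load("t3")[0][180:380,250:450]
cv2.imwrite("pics/c3.png",np.hstack([b,np.pad(cv2.resize(t,(300,300)),((0,0),(0,0),(0,0)))])[:,:,::-1])
E
python3 st.py
```

```text
q6eff -0.002 Mz 0.042 {'t': 12.15, 'eef_pos': [0.4973, -0.076, 0.0533], 'ee_rot': [-3.1413, -0.0002, -1.6397], 'force': [-0.7036, 1.1708, -0.8427], 'moment': [0.0696, -0.1541, 0.0424], 'width': 0.0459} q1,q6 0.23975633085052278 -0.30895743558847427
```

View pics/c3.png

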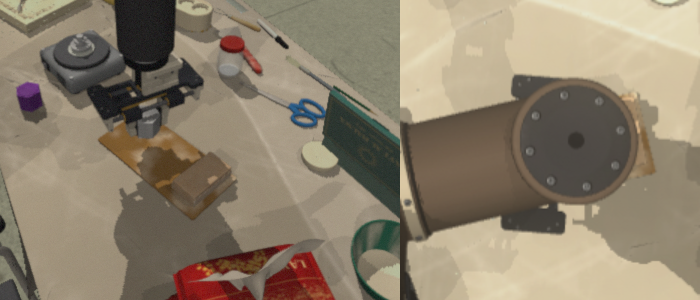

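In the side crop the nut hangs under the gripper over the bare end of the board, at about (150,120). The block and jar are untouched. I'll lower it gently.

>>> {"fn": "jog_arm", "kwargs": {
  "steps": [
    [[255,0,0,0.05,0,0,0],[255,0,0,0.1,0,0,0],[255,0,0,0.13,0,0,0],[255,0,0,0.14,0,0,0],[255,0,0,0.14,0,0,0]]
  ]
}}

```text
t: 12.65
eef_pos: [0.4971, -0.076, 0.018]
ee_rot: [-3.141, 0.0, -1.64]
force: [-0.9, 0.2, -0.8]
width: 0.0458
gripper_force: 35.0
```

>>> {"fn": "jog_arm", "kwargs": {
  "newtons": 12,
  "steps": [
    [[255,0,0,0.004,0,0,0],[255,0,0,0.008,0,0,0],[255,0,0,0.008,0,0,0]]
  ]
}}

```text
t: 12.95
eef_pos: [0.4969, -0.076, 0.0158]
ee_rot: [-3.141, 0.0, -1.64]
force: [-0.4, 0.3, -0.6]
width: 0.0458
gripper_force: 12.0
```

>>> {"fn": "jog_arm", "kwargs": {
  "steps": [
    [[255,0,0,0.004,0,0,0],[255,0,0,0.008,0,0,0],[255,0,0,0.008,0,0,0]]
  ]
}}

```text
t: 13.25
eef_pos: [0.4966, -0.076, 0.0134]
ee_rot: [3.141, -0.0, -1.64]
force: [0.5, -0.4, -1.6]
width: 0.0461
gripper_force: 12.0
```

>>> {"fn": "jog_arm", "kwargs": {
  "steps": [
    [[255,0,0,0.004,0,0,0],[255,0,0,0.004,0,0,0],[255,0,0,0.004,0,0,0]]
  ]
}}

```text
t: 13.55
eef_pos: [0.4969, -0.076, 0.0129]
ee_rot: [-3.141, -0.0, -1.64]
force: [-1.6, 1.2, 5.7]
width: 0.0456
gripper_force: 12.0
```

>>> {"fn": "jog_arm", "kwargs": {
  "steps": [
    [[255,0,0,0.004,0,0,0],[255,0,0,0.004,0,0,0],[255,0,0,0.004,0,0,0]]
  ]
}}

```text
t: 13.85
eef_pos: [0.4969, -0.076, 0.0125]
ee_rot: [-3.141, -0.0, -1.64]
force: [-4.6, 1.1, 13.0]
width: 0.0461
gripper_force: 12.0
```

>>> {"fn": "jog_arm", "kwargs": {
  "newtons": 5,
  "steps": [
    [[255,0,0,-0.004,0,0,0],[255,0,0,-0.004,0,0,0],[90,0,0,-0.004,0,0,0],[90,0,0,-0.004,0,0,0],[90,0,0,-0.004,0,0,0],[20,0,0,-0.004,0,0,0],[20,0,0,-0.004,0,0,0],[20,0,0,-0.004,0,0,0]]
  ]
}}

```text
t: 14.65
eef_pos: [0.4968, -0.076, 0.0125]
ee_rot: [3.142, -0.0, -1.64]
force: [0.2, 0.4, 0.4]
width: 0.0751
gripper_force: 0.0
```

>>> {"fn": "jog_arm", "kwargs": {
  "steps": [
    [[20,0,0,-0.04,0,0,0],[20,0,0,-0.1,0,0,0],[20,0,0,-0.2,0,0,0],[20,0,0,-0.35,0,0,0],[20,0,0,-0.5,0,0,0],[20,-0.2,0,-0.6,0,0,0],[20,-0.35,0,-0.6,0,0,0],[20,-0.45,0,-0.6,0,0,0]]
  ]
}}

```text
t: 15.45
eef_pos: [0.5054, 0.0385, 0.165]
ee_rot: [-3.138, 0.002, -1.64]
force: [1.3, -0.1, 0.2]
width: 0.0808
gripper_force: 0.0
```

>>> {"fn": "jog_arm", "kwargs": {
  "steps": [
    [[20,-0.2,0,0,0,0,0],[20,-0.4,0,0,0,0,0],[20,-0.5,0,0,0,0,0],[20,-0.5,0,0,0,0,0],[20,-0.5,0,0,0,0,0]]
  ]
}}

```text
t: 15.95
eef_pos: [0.5129, 0.1614, 0.163]
ee_rot: [3.142, -0.0, -1.639]
force: [-0.0, -1.0, 0.4]
width: 0.0807
gripper_force: 0.0
```

```bash
python3 - <<'E'
from h import *
grab("side","s4"); grab("top","t4"); 
b=load("s4")[0][150:450,150:550]; t=load("t4")[0][120:370,250:450]
cv2.imwrite("pics/c4.png",np.hstack([b,cv2.resize(t,(240,300))])[:,:,::-1])
E
python3 st.py
```

```text
q6eff -0.002 Mz -0.057 {'t': 16.05, 'eef_pos': [0.5129, 0.1603, 0.1629], 'ee_rot': [3.1415, -0.0, -1.6404], 'force': [0.6074, -0.3394, 0.2676], 'moment': [0.0539, -0.0228, -0.0568], 'width': 0.0805} q1,q6 0.6677492329316895 -0.7373175880406445
```

View pics/c4.png

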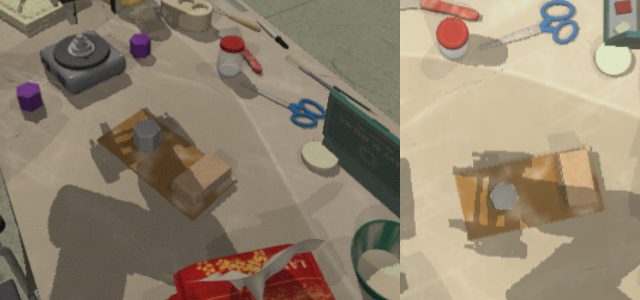

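The nut stands upright on the bare part of the board, at (147,135) in the side crop and (504,197) in the top crop. The arm is clear, and the block and jar have not moved.

```bash
python3 -c "
from station import arm
print(arm.job_done())"
```

```text
the job is handed in; nothing more can be done
None
```

The steel cap nut came off at the stop without being forced and stands upright, open side down, on the bare part of the hardboard; the job was handed in at about 16 s, with no verdict returned.

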